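Lay the carving gouges in the rest by edge width

ROBOT

A 6-joint arm with a two-finger parallel gripper is mounted at the origin on the work surface. World frame = base frame: x ahead of the robot, y to its left, z up, the work surface at z = 0. Lengths are in m, angles in rad, forces in N, time in s.
With the tool pointing down it reaches from about 0.35 to 0.8 m from the base axis. Payload 7.3 kg.
Tool frame: the origin (TCP) lies between the finger pads; the fingertips stand 25 mm ahead of it and the grasp point (between the pads) lies 6 mm ahead of it (r.tip_extent is the distance from the TCP to the fingertips, in m); z points along the fingers, y is the line along which they close (so a half turn about z gives the same grasp; the last joint's range is limited). The gripper opens to 85 mm and grips with 20 to 120 N. Pads are 22 mm wide; open, the fingers measure 114 mm over their backs; the gripper's body (76 mm by 85 mm) begins 54 mm behind the grasp point. The pads swing forward as they close: fully open they stand 13 mm farther back than shut.
Start: joints at [0.978, 0.342, 1.524, -0, 1.275, -0.146], TCP at [0.227, 0.473, 0.256] pointing down, gripper open.
Joint ranges: [-2.53, 2.53], [-0.77, 2.02], [0.04, 2.7], [-1, 4.14], [0.28, 2.66], [-3.11, 3.11]. Speed limits (rad/s): [2.57, 2.57, 3.14, 3.14, 3.14, 3.14].

INTERFACE

Orientations are given as a unit quaternion [x, y, z, w].
In Python, from workcell import r, command_gripper, optics gives the robot as it stands. The module is installed in compiled form; this text tells all that it offers. Calls block until the motion is done:
- r.reach(position, orientation): joint-space move of the TCP to a pose.
- r.move_straight(position, orientation=None, speed=0.15, max_force=None): straight line of the TCP; orientation=None keeps the orientation; speed is the mean speed in m/s. With max_force (N) it stops when the force on the tool has changed by that much, and returns True; else False.
- r.movej(angles): joint-space move.
- command_gripper(opening, force=None): finger opening in m; force is the grip in N (None keeps the last); returns when the fingers have stopped.
- r.hold(seconds).
- r.solve_ik(position, orientation): joint angles nearest the present ones, or None.
- r.read_state(): the state.
- optics.get_image(name): name is "scene" or "top" or "wrist"; returns (picture, depth): 420x560x3 uint8, red, green, blue; 420x560 float32, m along the optical axis (not along the pixel's ray), 0 where there is no reading.
- optics.camera_model(name): a dict with "K" (3x3 intrinsics, pixels), "R" (3x3) and "t" (3): a world point X has camera coordinates R X + t; the wrist camera has in their place "tool_from_camera" (4x4, takes a point from camera to tool coordinates, whose origin is the TCP and whose axes are the flange's). Camera axes: x right, y down, z forward; pixel columns grow to the right and rows downward; lengths in m; the calibration is good to about 2 mm. A picture is of the moment at which its call begins: read the wrist's pose just before it. camera_model takes no time and is no camera call.
A pose or a line that the arm cannot do raises r.PlanningError and nothing moves.
- r.finish_job(): hands the job in; it is judged then, once.
The state is a dict: "time_s": time; "joint_positions": joint angles; "dq": joint speeds; "tau": joint torques, N m; "eef_pos": TCP position; "eef_rot": TCP orientation; "contact_force": force on the tool from outside, world axes, zero at the start; "torque": the same for the moment, N m; "grip_width": finger opening in m; "grip_force": force on a finger pad.
Only numpy, scipy, OpenCV 4.12 (cv2) and the standard library are available. Lean on these libraries where they do the work, as an engineer would, in place of code of your own. Each camera call takes 0.05 s, during which the arm holds its last target. There are 200 camera calls.

TASK

Put the four gouges away in the gouge rest, one to a cradle, in order of edge width: the narrowest in the cradle next to the leather strop, the widest at the other end. Lay each one down gently, never dropped, handle centred across both saddles and seated square in them, with all the cutting edges pointing away from you, and leave the strop where it lies.

Things in the scene. Friction and masses are not known exactly. Their poses are not given: they have to be found in the camera images.
- gouge_6: Loose gouge, straight blade, 6 mm edge (narrowest); dark green handle; 85 g (+-25%). Octagonal handle 28 mm across flats, 120 long, then 90 of ferrule and steel. Origin: on the axis, mid-handle; x towards the edge (butt -60, handle end +60, edge +150 mm); balances 10 to 30 mm to the blade side. Lies on a 3 mm cork mat, axis 17 mm above the bench, edge away from the robot within 0.5 rad, 30 mm or more clear of the next handle.
- gouge_14: Loose gouge, 14 mm edge; pale ash handle; 90 g (+-25%). Octagonal handle 28 mm across flats, 120 long, then 90 of ferrule and steel. Origin: on the axis, mid-handle; x towards the edge (butt -60, handle end +60, edge +150 mm); balances 10 to 30 mm to the blade side. Lies on a 3 mm cork mat, axis 17 mm above the bench, edge away from the robot within 0.5 rad, 30 mm or more clear of the next handle.
- gouge_22: Loose gouge, 22 mm edge; very dark walnut handle; 100 g (+-25%). Octagonal handle 28 mm across flats, 120 long, then 90 of ferrule and steel. Origin: on the axis, mid-handle; x towards the edge (butt -60, handle end +60, edge +150 mm); balances 10 to 30 mm to the blade side. Lies on a 3 mm cork mat, axis 17 mm above the bench, edge away from the robot within 0.5 rad, 30 mm or more clear of the next handle.
- gouge_32: Loose gouge, broad fishtail, 32 mm edge (widest); reddish cherry handle; 110 g (+-25%). Octagonal handle 28 mm across flats, 120 long, then 90 of ferrule and steel. Origin: on the axis, mid-handle; x towards the edge (butt -60, handle end +60, edge +150 mm); balances 10 to 30 mm to the blade side. Lies on a 3 mm cork mat, axis 17 mm above the bench, edge away from the robot within 0.5 rad, 30 mm or more clear of the next handle.
- cradle_a: Fixed wooden cradle, at the row's left (+y) end; 72 mm pitch, on a 10 mm board. Base 100 x 52 x 8 mm, two 90 degree V saddles 10 mm thick, centred 42 mm before and behind the middle, 44 wide at the tips (41 mm up), 74 free between them for fingers. Origin: centre of underside; x away from the robot. Seated handle: middle over the origin, axis 38 mm above it, blade to +x; 44 mm clear to the next handle.
- cradle_b: Fixed wooden cradle, second from the left (+y); 72 mm pitch, on a 10 mm board. Base 100 x 52 x 8 mm, two 90 degree V saddles 10 mm thick, centred 42 mm before and behind the middle, 44 wide at the tips (41 mm up), 74 free between them for fingers. Origin: centre of underside; x away from the robot. Seated handle: middle over the origin, axis 38 mm above it, blade to +x; 44 mm clear to the next handle.
- cradle_c: Fixed wooden cradle, third from the left (+y); 72 mm pitch, on a 10 mm board. Base 100 x 52 x 8 mm, two 90 degree V saddles 10 mm thick, centred 42 mm before and behind the middle, 44 wide at the tips (41 mm up), 74 free between them for fingers. Origin: centre of underside; x away from the robot. Seated handle: middle over the origin, axis 38 mm above it, blade to +x; 44 mm clear to the next handle.
- cradle_d: Fixed wooden cradle, at the row's right (-y) end; 72 mm pitch, on a 10 mm board. Base 100 x 52 x 8 mm, two 90 degree V saddles 10 mm thick, centred 42 mm before and behind the middle, 44 wide at the tips (41 mm up), 74 free between them for fingers. Origin: centre of underside; x away from the robot. Seated handle: middle over the origin, axis 38 mm above it, blade to +x; 44 mm clear to the next handle.
- strop: Loose strop block, 140 x 46 x 20 mm, 350 g: pale wood, brown leather top with a green smear. Lies on the bench beside one end of the cradle row (left or right changes), its origin about 60 mm further along x than the cradles'. A dark case with a grey stone lies at the other end. Origin: centre of underside; x along its length, away from the robot.
Things that resemble listed ones, but are neither listed nor needed, are in the scene too. Leave any blue or pink look-alike of the gouge_14 alone.

How it is judged:
At the end, for the whole second after the job is handed in: Gouges at rest in the cradles by edge width, 6 mm at the strop's end: handle middle within 14 mm of its cradle's origin (from above), axis 30 to 46 mm above it and within 0.12 rad of the cradle's x, edges away from the robot; strop moved under 20 mm (((horizontal distance between strop and cradle_a below 0.15 m and horizontal distance between gouge_6 and cradle_a below 0.014 m and z of gouge_6 in the frame of cradle_a between 0.03 and 0.046 m and angle between the x axis of gouge_6 and the x axis of cradle_a, either way round below 0.12 rad and horizontal distance between gouge_14 and cradle_b below 0.014 m and z of gouge_14 in the frame of cradle_b between 0.03 and 0.046 m and angle between the x axis of gouge_14 and the x axis of cradle_b, either way round below 0.12 rad and horizontal distance between gouge_22 and cradle_c below 0.014 m and z of gouge_22 in the frame of cradle_c between 0.03 and 0.046 m and angle between the x axis of gouge_22 and the x axis of cradle_c, either way round below 0.12 rad and horizontal distance between gouge_32 and cradle_d below 0.014 m and z of gouge_32 in the frame of cradle_d between 0.03 and 0.046 m and angle between the x axis of gouge_32 and the x axis of cradle_d, either way round below 0.12 rad) or (horizontal distance between strop and cradle_d below 0.15 m and horizontal distance between gouge_6 and cradle_d below 0.014 m and z of gouge_6 in the frame of cradle_d between 0.03 and 0.046 m and angle between the x axis of gouge_6 and the x axis of cradle_d, either way round below 0.12 rad and horizontal distance between gouge_14 and cradle_c below 0.014 m and z of gouge_14 in the frame of cradle_c between 0.03 and 0.046 m and angle between the x axis of gouge_14 and the x axis of cradle_c, either way round below 0.12 rad and horizontal distance between gouge_22 and cradle_b below 0.014 m and z of gouge_22 in the frame of cradle_b between 0.03 and 0.046 m and angle between the x axis of gouge_22 and the x axis of cradle_b, either way round below 0.12 rad and horizontal distance between gouge_32 and cradle_a below 0.014 m and z of gouge_32 in the frame of cradle_a between 0.03 and 0.046 m and angle between the x axis of gouge_32 and the x axis of cradle_a, either way round below 0.12 rad)) and x of strop in the frame of gouge_6 above 0 m and x of strop in the frame of gouge_14 above 0 m and x of strop in the frame of gouge_22 above 0 m and x of strop in the frame of gouge_32 above 0 m and linear speed of each of gouge_6, gouge_14, gouge_22, gouge_32 below 0.02 m/s and distance of strop from where it was at the start of the episode below 0.02 m); the robot touches nothing.
It fails at once if a gouge is dropped or thrown (it moves faster than 0.6 m/s with no finger on it, as after a fall of about 18 mm) ((linear speed of gouge_6 above 0.6 m/s and contact force between gouge_6 and the fingers below 0.01 N) or (linear speed of gouge_14 above 0.6 m/s and contact force between gouge_14 and the fingers below 0.01 N) or (linear speed of gouge_22 above 0.6 m/s and contact force between gouge_22 and the fingers below 0.01 N) or (linear speed of gouge_32 above 0.6 m/s and contact force between gouge_32 and the fingers below 0.01 N)).
It also fails if it takes over 104 s, if anything falls off the work surface, if the arm or the gripper's body presses on something with over 40 N, if the wrist force passes 120 N, or if a joint passes its speed limit or range.

## Working session

There is one attempt and no reset: what is moved stays moved. The work goes in short steps, each a Python script; the robot and the scene stay as the last script left them, time stands still between calls to the robot, and variables do not carry over. Pictures are saved under pics/ and viewed, at most 14 in all, crops included, and the job is handed in when it is done.

```bash
mkdir -p pics
python3 - <<'E'
from workcell import r, optics
import cv2,numpy as np
for n in("top","scene"):
    im,d=optics.get_image(n); cv2.imwrite(f"pics/{n}0.png",im[:,:,::-1]); np.savez(f"{n}0.npz",im=im,d=d)
    m=optics.camera_model(n); print(n,{k:np.round(v,3).tolist() for k,v in m.items()})
print(np.round(optics.camera_model("wrist")["tool_from_camera"],3).tolist(),r.tip_extent,r.read_state()['time_s'],r.read_state()['eef_rot'])
E
```

```text
top {'K': [[438.792, 0.0, 273.957], [0.0, 438.792, 212.468], [0.0, 0.0, 1.0]], 'R': [[0.001, -1.0, -0.005], [-0.996, -0.0, -0.091], [0.091, 0.005, -0.996]], 't': [-0.01, 0.402, 1.359]}
scene {'K': [[479.851, 0.0, 289.295], [0.0, 479.851, 210.553], [0.0, 0.0, 1.0]], 'R': [[0.87, 0.492, -0.004], [0.311, -0.556, -0.771], [-0.382, 0.67, -0.637]], 't': [-0.362, -0.106, 1.326]}
[[-0.0, -0.964, -0.265, 0.067], [1.0, -0.0, 0.0, 0.001], [-0.0, -0.265, 0.964, -0.117], [0.0, 0.0, 0.0, 1.0]] 0.025 0.1 [ 2.21548544e-01  9.75149077e-01 -6.73383362e-04 -2.57173973e-04]
```

View pics/top0.png

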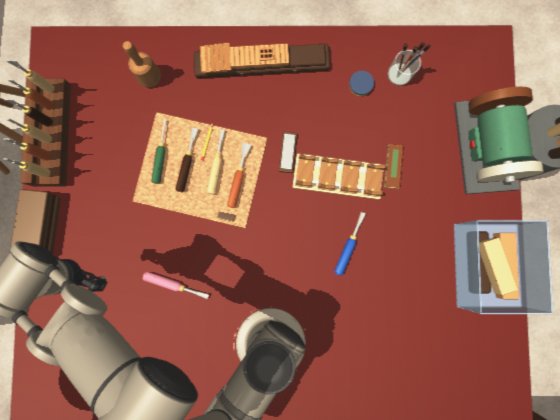

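View pics/scene0.png

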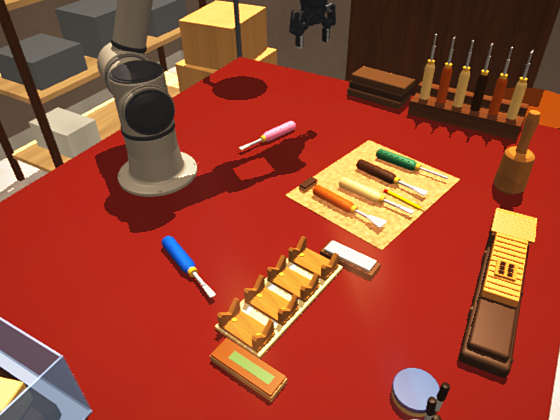

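Top view: the gouges lie on the cork mat, green (158,165), walnut (185,172), ash (214,175) and cherry (235,187). The pencil is at (207,142). The rest is at (338,176), with the strop at its right (-y) end at (395,166) and the stone at (288,152). The blue and pink look-alikes at (347,250) and (170,285) stay. So cradle_d gets the 6, c the 14, b the 22 and a the 32.

```bash
cat > h.py <<'E'
import numpy as np,cv2
from workcell import r, command_gripper, optics
from scipy.spatial.transform import Rotation as Ro
def cloud(d,m):
    K=m["K"];v,u=np.mgrid[:d.shape[0],:d.shape[1]]
    c=np.stack([(u-K[0,2])/K[0,0]*d,(v-K[1,2])/K[1,1]*d,d],-1)
    return (c-m["t"])@m["R"]   # R^T (c-t)
def onplane(uv,m,z):
    ray=np.linalg.inv(m["K"])@np.array([uv[0],uv[1],1.]); R=np.array(m["R"]);c=-R.T@m["t"];w=R.T@ray
    return c+w*(z-c[2])/w[2]
E
python3 - <<'E'
from h import *
f=np.load("top0.npz");im,d=f["im"],f["d"];m=optics.camera_model("top")
P=cloud(d,m)
print("mat z",P[215:219,200:204,2].mean(),"bench",np.median(P[210:220,290:300,2]))
# rest: points raised
z=P[:,:,2]
reg=np.zeros(z.shape,bool);reg[145:205,290:390]=1
for lo,hi,n in((.006,.014,"board"),(.034,.07,"saddles")):
    k=reg&(z>lo)&(z<hi); q=P[k]
    print(n,k.sum(),cv2.minAreaRect(q[:,:2].astype(np.float32)),q.mean(0))
k=(reg&(z>.034)).astype(np.uint8)
n,l,s,c=cv2.connectedComponentsWithStats(k)
for i in range(1,n):
    if s[i,4]>4: print(s[i,4],c[i].round(1),P[l==i].mean(0).round(4))
# strop
reg[:]=0;reg[140:195,384:408]=1;k=reg&(z>.014)
print("strop",cv2.minAreaRect(P[k][:,:2].astype(np.float32)),np.median(z[k]))
# handles by height above mat
reg[:]=0;reg[115:225,135:265]=1;k=(reg&(z>.02)).astype(np.uint8)
n,l,s,c=cv2.connectedComponentsWithStats(k)
for i in range(1,n):
    if s[i,4]>30:
        q=P[l==i];print(s[i],im[l==i].mean(0).round(),q.mean(0).round(4),q[:,2].max(),cv2.minAreaRect(q[:,:2].astype(np.float32)))
big=cv2.resize(im[105:235,130:400],None,fx=2.9,fy=2.9,interpolation=2)
cv2.imwrite("pics/crop.png",big[:,:,::-1])
E
```

```text
mat z 0.0015151473845368233 bench -0.002051791059437431
board 1136 ((0.5276741981506348, -0.21897047758102417), (0.3158394694328308, 0.1831272840499878), 89.8265380859375) [ 0.51898578 -0.21293255  0.01021595]
saddles 369 ((0.5204968452453613, -0.21400399506092072), (0.26975053548812866, 0.09619247913360596), 82.5339584350586) [ 0.52008144 -0.21597652  0.04217862]
24 [301.  155.7] [ 0.578  -0.0948  0.041 ]
22 [312.1 157. ] [ 0.5735 -0.1291  0.0427]
23 [323.7 158.6] [ 0.5685 -0.1653  0.042 ]
23 [334.9 160.1] [ 0.5638 -0.2002  0.0421]
23 [346.5 161.6] [ 0.5594 -0.2365  0.0407]
23 [357.4 163.3] [ 0.5537 -0.27    0.0423]
22 [370.4 164.6] [ 0.5494 -0.3103  0.0421]
25 [381.1 166.3] [ 0.5443 -0.3436  0.0416]
21 [297.2 181.9] [ 0.4845 -0.0797  0.1076]
18 [309.1 183.3] [ 0.4903 -0.1192  0.0441]
23 [320.7 184.8] [ 0.4858 -0.155   0.0436]
22 [331.7 186.4] [ 0.481  -0.1891  0.0429]
23 [343.3 187.9] [ 0.4762 -0.225   0.0423]
26 [354.1 189.4] [ 0.4642 -0.2499  0.0933]
23 [367.4 191.2] [ 0.4575 -0.287   0.101 ]
26 [378.2 192.5] [ 0.4618 -0.3327  0.0425]
strop ((0.4152028262615204, -0.2462635189294815), (0.11915744096040726, 0.5220966935157776), 44.10131072998047) 0.01857491514851121
[151 142  13  41 331] [ 93. 126.  83.] [0.5577 0.3585 0.0271] 0.03733906052874345 ((0.5616320371627808, 0.35906141996383667), (0.028960907831788063, 0.1311800628900528), 83.38102722167969)
[175 151  17  41 338] [101.  70.  48.] [0.5284 0.2743 0.0389] 1.3901811261612482 ((0.40293219685554504, 0.165301114320755), (0.4301424026489258, 0.11195851862430573), 40.67882537841797)
[207 153  14  41 333] [234. 212. 144.] [0.521  0.1785 0.0396] 1.3901811261612482 ((0.41263800859451294, 0.11560926586389542), (0.3694522976875305, 0.0924200639128685), 30.237661361694336)
[227 166  16  42 336] [213. 119.  73.] [0.4776 0.1117 0.0391] 1.3901811261612482 ((0.39697515964508057, 0.07858595997095108), (0.2957814037799835, 0.08691880106925964), 22.10902214050293)
```

View pics/crop.png

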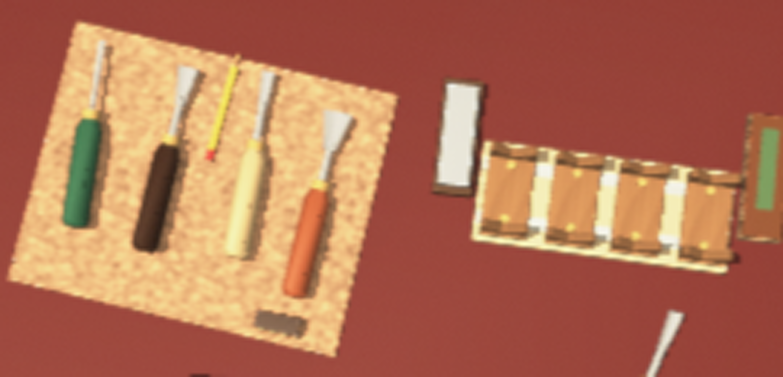

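Confirmed: the four handles lie on the mat, 6 (narrow straight blade) through 32 (fishtail). The only other things on the mat are the pencil and a dark block. Next, one wrist look over the mat and one over the rest.

```bash
cat >> h.py <<'E'
def quat(yaw):  # tool down, tool x pointing to yaw+pi
    p=(yaw+np.pi)/2; return np.array([np.cos(p),np.sin(p),0,0])
def look(name,fn):
    s=r.read_state(); im,d=optics.get_image("wrist"); c=optics.camera_model("wrist"); T=np.eye(4)
    T[:3,:3]=Ro.from_quat(s["eef_rot"]).as_matrix();T[:3,3]=s["eef_pos"]
    W=np.linalg.inv(T@np.array(c["tool_from_camera"])); m=dict(K=np.array(c["K"]),R=W[:3,:3],t=W[:3,3])
    np.savez(fn+".npz",im=im,d=d,**m); cv2.imwrite(f"pics/{fn}.png",im[:,:,::-1]); return im,d,m
E
python3 - <<'E'
from h import *
for n,p,y in(("mat",[.52,.23,.27],-0.15),("rest",[.52,-.23,.27],-0.13)):
    q=quat(y); print(r.solve_ik(p,q).round(2)); r.reach(p,q); im,d,m=look("wrist",n)
    s=r.read_state();print(s["time_s"],s["eef_pos"]);print(m["K"])
a=np.hstack([cv2.imread("pics/mat.png"),cv2.imread("pics/rest.png")]);cv2.imwrite("pics/both.png",cv2.resize(a,(800,300),interpolation=3))
E
```

```text
[ 0.28  0.41  1.38 -0.    1.35 -1.14]
1.575 [0.51937293 0.2309872  0.27001043]
[[325.47475551   0.         274.56558898]
 [  0.         325.47475551 209.68597697]
 [  0.           0.           1.        ]]
[-0.55  0.41  1.38 -0.    1.35 -1.99]
3.3083 [ 0.52041054 -0.22889802  0.27005243]
[[325.47475551   0.         274.56558898]
 [  0.         325.47475551 209.68597697]
 [  0.           0.           1.        ]]
```

View pics/both.png

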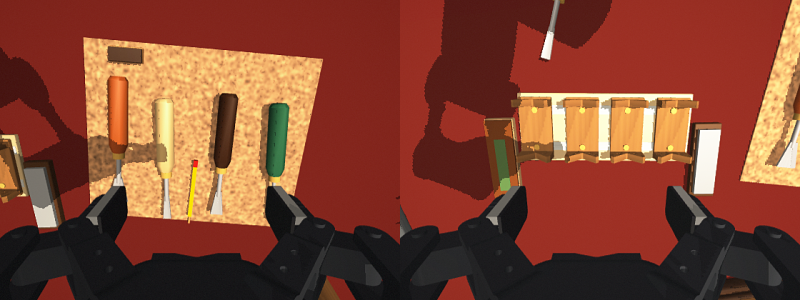

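The wrist views show all four handles clear, at about (118,115), (164,130), (227,130) and (278,140) in the left half. The four cradles in the right half are at about (536,127) to (674,124), with the strop on the left beside cradle_d.

Run:
```python
from h import *
def handles(fn,m,zlo):
    f=np.load(fn+".npz");P=cloud(f["d"],m);z=P[:,:,2]
    reg=(f["d"]>.1)&(z>zlo)&(z<.042)&(P[:,:,0]>.4)&(P[:,:,0]<.7)&(P[:,:,1]>.05)&(P[:,:,1]<.42)
    n,l,s,c=cv2.connectedComponentsWithStats(reg.astype(np.uint8))
    for i in range(1,n):
        if s[i,4]<200: continue
        q=P[l==i];vx,vy,x0,y0=cv2.fitLine(q[:,:2].astype(np.float32),cv2.DIST_HUBER,0,.001,.001).ravel()
        if vx<0:vx,vy=-vx,-vy
        t=(q[:,:2]-[x0,y0])@[vx,vy];a,b=np.percentile(t,[.5,99.5]);w=np.ptp(np.percentile((q[:,:2]-[x0,y0])@[-vy,vx],[1,99]))
        o=np.array([x0,y0])+np.array([vx,vy])*(a+.0605)
        print(fn,s[i,4],np.median(f["im"][l==i],0),"o",o.round(4),"mid",(np.array([x0,y0])+np.array([vx,vy])*(a+b)/2).round(4),"yaw",round(float(np.arctan2(vy,vx)),3),"len",round(b-a,4),"w",round(w,4),"ztop",np.percentile(q[:,2],90).round(4))
f=np.load("mat.npz");handles("mat",{k:f[k] for k in"KRt"},.022)
handles("top0",optics.camera_model("top"),.020)
g=np.load("rest.npz")
for fn,m,S in(("rest",{k:g[k] for k in"KRt"},30),("top0",optics.camera_model("top"),10)):
    f=np.load(fn+".npz");P=cloud(f["d"],m);z=P[:,:,2]
    k=(f["d"]>.1)&(z>.036)&(z<.06)&(abs(P[:,:,0]-.52)<.09)&(abs(P[:,:,1]+.22)<.16)
    n,l,s,c=cv2.connectedComponentsWithStats(k.astype(np.uint8))
    o=[P[l==i].mean(0) for i in range(1,n) if s[i,4]>S]
    o=sorted(o,key=lambda p:-(p[1]-.13*(p[0]-.52)*-1))
    print(fn,len(o));print(np.round(o,4).tolist())
```

```text
mat 2739 [218.  97.  37.] o [0.481 0.114] mid [0.4844 0.1132] yaw -0.233 len 0.1279 w 0.0274 ztop 0.031
mat 2583 [72. 39. 22.] o [0.5308 0.2759] mid [0.5342 0.2751] yaw -0.217 len 0.128 w 0.0271 ztop 0.0311
mat 2535 [249. 215. 125.] o [0.524  0.1806] mid [0.5275 0.18  ] yaw -0.162 len 0.1282 w 0.027 ztop 0.0311
mat 2509 [ 53. 111.  67.] o [0.5581 0.3562] mid [0.5616 0.3558] yaw -0.111 len 0.1281 w 0.0273 ztop 0.0311
top0 331 [ 77. 129.  86.] o [0.5574 0.3585] mid [0.5608 0.3581] yaw -0.128 len 0.1279 w 0.0275 ztop 0.0318
top0 335 [85. 55. 39.] o [0.5293 0.2772] mid [0.5332 0.2763] yaw -0.226 len 0.1289 w 0.0276 ztop 0.0314
top0 330 [242. 221. 147.] o [0.5222 0.1804] mid [0.526  0.1798] yaw -0.165 len 0.1289 w 0.028 ztop 0.0324
top0 333 [223. 118.  72.] o [0.4791 0.113 ] mid [0.4835 0.1119] yaw -0.232 len 0.1302 w 0.0269 ztop 0.0314
rest 16
[[0.5793, -0.0967, 0.0432], [0.4967, -0.086, 0.0437], [0.4921, -0.1214, 0.0443], [0.5745, -0.1328, 0.0436], [0.5697, -0.1678, 0.0434], [0.487, -0.1571, 0.0436], [0.4823, -0.1915, 0.0442], [0.5647, -0.2028, 0.0433], [0.4776, -0.2269, 0.0446], [0.56, -0.2382, 0.0435], [0.473, -0.2615, 0.0441], [0.5553, -0.2732, 0.0435], [0.5502, -0.3107, 0.0436], [0.4675, -0.3001, 0.044], [0.4628, -0.335, 0.0433], [0.5454, -0.3466, 0.0432]]
top0 16
[[0.4951, -0.0824, 0.044], [0.5779, -0.0934, 0.0418], [0.5737, -0.1301, 0.0439], [0.4904, -0.1197, 0.0453], [0.4859, -0.1534, 0.0449], [0.5686, -0.1652, 0.0427], [0.4812, -0.1893, 0.0433], [0.5643, -0.2003, 0.0432], [0.4767, -0.2232, 0.0438], [0.5594, -0.2352, 0.042], [0.5535, -0.2704, 0.0434], [0.4717, -0.2601, 0.0423], [0.5497, -0.3084, 0.0442], [0.4658, -0.2988, 0.0428], [0.5447, -0.3438, 0.0421], [0.4619, -0.3331, 0.0432]]
```

```bash
cat >> h.py <<'E'
C0=np.array([.52117,-.21553]);CY=-.135
CR={k:C0+(1.5-i)*.072*np.array([-np.sin(CY),np.cos(CY)]) for i,k in enumerate("abcd")}
def transfer(o,yaw,c,off=.012):
    ax=lambda y:np.array([np.cos(y),np.sin(y)])
    p=np.array(o)+off*ax(yaw); g=CR[c]+off*ax(CY); q,qc=quat(yaw),quat(CY)
    command_gripper(.048,40); r.reach([*p,.12],q)
    print("touch down",r.move_straight([*p,.032],speed=.1,max_force=12))
    command_gripper(.0,40); s=r.read_state(); print("grip",s["grip_width"],s["grip_force"],s["eef_pos"])
    if s["grip_width"]<.022: raise SystemExit("no grip")
    r.move_straight([*p,.15],speed=.12); s=r.read_state(); print("lifted",s["grip_width"],s["contact_force"])
    r.reach([*g,.15],qc); r.move_straight([*g,.068],speed=.1)
    print("seat",r.move_straight([*g,.061],speed=.02,max_force=4)); s=r.read_state(); print(s["eef_pos"],s["grip_width"],s["contact_force"])
    command_gripper(.046); r.hold(.2); r.move_straight([*g,.15],speed=.12); print("t",r.read_state()["time_s"])
E
python3 - <<'E'
from h import *
transfer([.558,.3568],-.115,"d")
p=[.50,-.24,.27];r.reach(p,quat(CY)); look("wrist","p1")
E
```

```text
touch down False
grip 0.026874344384641147 40.636598139535636 [0.57052103 0.35571505 0.03313283]
lifted 0.026973351019219875 [-0.19790795  0.35143256 -0.91200907]
seat True
[ 0.51903228 -0.32493509  0.06604384] 0.02721470864709997 [ 1.33342798 -2.99135369  2.1738823 ]
t 13.45
```

View pics/p1.png

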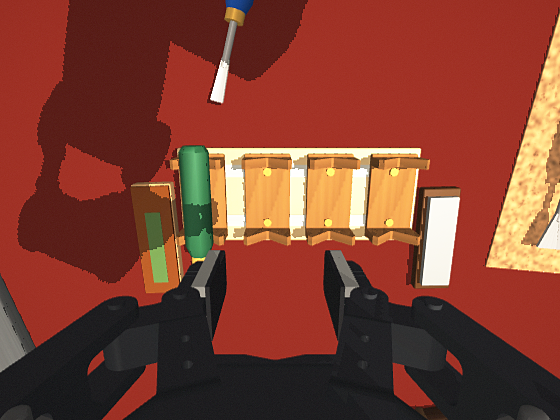

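The green gouge lies in cradle_d at about (195,200). Next I check its pose numerically.

```bash
cat >> h.py <<'E'
def check(fn,m=None):
    f=np.load(fn+".npz"); m=m or {k:f[k] for k in"KRt"}; P=cloud(f["d"],m);Q=(P[:,:,:2]-C0)@np.array([[np.cos(CY),-np.sin(CY)],[np.sin(CY),np.cos(CY)]])
    for i,k in enumerate("abcd"):
        y0=(1.5-i)*.072; z=P[:,:,2]
        s=(f["d"]>.1)&(z>.051)&(z<.08)&(abs(Q[:,:,1]-y0)<.03)&(abs(Q[:,:,0])<.11)
        if s.sum()<40: print(k,"empty");continue
        q=Q[s];vx,vy,a,b=cv2.fitLine(q.astype(np.float32),cv2.DIST_HUBER,0,.001,.001).ravel()
        lo,hi=np.percentile(q[:,0],[.5,99.5]); print(k,s.sum(),np.median(f["im"][s],0),"x from butt",round(lo+.0605,4),"len",round(hi-lo,4),"dy",round(b-vy/vx*a-y0,4),"ang",round(vy/vx,3),"ztop",np.percentile(z[s],90).round(4))
E
python3 - <<'E'
from h import *
check("p1"); 
im,d=optics.get_image("top");np.savez("t1.npz",im=im,d=d);check("t1",optics.camera_model("top"))
E
```

```text
a empty
b empty
c empty
d 2975 [ 63. 131.  80.] x from butt 0.0 len 0.1225 dy -0.0003 ang -0.004 ztop 0.0626
a empty
b empty
c empty
d 171 [ 65. 103.  69.] x from butt 0.0121 len 0.0655 dy 0.0009 ang 0.045 ztop 0.0641
```

The pose is seated: z top 62 mm, centred, angle about 0. On to the rest.

Run:
```python
from h import *
transfer([.524,.1806],-.162,"c")
transfer([.5305,.2763],-.219,"b")
transfer([.4808,.1137],-.232,"a")
r.reach([.50,-.21,.27],quat(CY)); look("wrist","p2"); check("p2"); print(r.read_state()["time_s"])
```

```text
touch down False
grip 0.027086165899047783 40.22422817302868 [0.53636188 0.17877547 0.03290084]
lifted 0.027054010817230523 [-0.19837932 -0.40230138 -1.46009512]
seat True
[ 0.52876975 -0.25287841  0.0639788 ] 0.02683995733060415 [0.67091427 1.11208666 3.25593831]
t 22.7833
touch down False
grip 0.027233746641527667 40.500291462522 [0.54274635 0.2738921  0.03296582]
lifted 0.02740611102321963 [ 0.72132178 -0.01506646 -1.34818536]
seat True
[ 0.53841966 -0.18191657  0.06394141] 0.02679498948802341 [-0.43745082 -0.4656867   4.9121155 ]
t 31.7333
touch down False
grip 0.027254057809552406 40.01903177937493 [0.49294245 0.11097058 0.03280512]
lifted 0.026879195233922824 [ 1.25649417  0.16130267 -0.94791061]
seat True
[ 0.54813328 -0.11030067  0.0637908 ] 0.026964558880614976 [-0.41208269  0.16896897  4.62212513]
t 39.1583
a 3085 [237. 107.  40.] x from butt -0.0002 len 0.1338 dy -0.0019 ang 0.011 ztop 0.0621
b 3113 [85. 48. 28.] x from butt -0.0 len 0.1639 dy -1e-04 ang 0.002 ztop 0.062
c 3105 [254. 241. 154.] x from butt -0.0001 len 0.1629 dy 0.0018 ang -0.0 ztop 0.0621
d 3099 [42. 83. 53.] x from butt -0.0002 len 0.1421 dy 0.0009 ang 0.007 ztop 0.0626
39.9
```

View pics/p2.png

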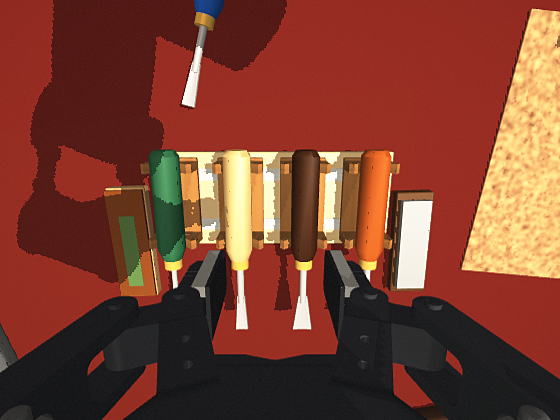

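All four are seated: green (167,205), ash (237,205), walnut (305,205) and cherry (374,205). The blades point away from the robot, the strop hasn't visibly moved, and the arm is clear, so I'm handing in.

```bash
python3 -c "
from workcell import r
r.hold(.3);print(r.finish_job())"
```

```text
the job is handed in; nothing more can be done
None
```

All four gouges are seated in the rest in order of edge width, the 6 mm next to the strop and the 32 mm at the far end, edges pointing away; the job was handed in at about 40 s, and no verdict came back.

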